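# Hang the socket carrier on the tool rail

## Robot

A 7-joint arm with a two-finger parallel gripper is mounted at the origin on the work surface. World frame = base frame: x ahead of the robot, y to its left, z up, the work surface at z = 0. Lengths are in m, angles in rad, forces in N, time in s.
With the tool pointing down it reaches from about 0.4 to 0.85 m from the base axis. Payload 10.4 kg.
Tool frame: the origin (TCP) lies on the centre line of the jaws, within the pads' length; the fingertips stand 14 mm ahead of it and the grasp point (between the pads) lies 5 mm behind it (manip.tip_reach is the distance from the TCP to the fingertips, in m); z points along the fingers, y is the line along which they close (so a half turn about z gives the same grasp; the last joint's range is limited). The gripper opens to 85 mm and grips with 20 to 120 N. Pads are 22 mm wide; open, the fingers measure 114 mm over their backs; the gripper's body (76 mm by 85 mm) begins 54 mm behind the grasp point. The pads swing forward as they close: fully open they stand 13 mm farther back than shut.
Start: joints at [-1.174, 0.332, -0.065, 1.46, 0.022, 1.35, -0.088], TCP at [0.255, 0.571, 0.245] pointing down, gripper open.
Joint ranges: [-2.6, 2.6], [-0.5, 2.12], [-1.47, 1.34], [0.16, 2.42], [-1.27, 4.41], [0.06, 2.06], [-2.6, 2.6]. Speed limits (rad/s): [2.22, 2.22, 2.79, 2.79, 3.14, 3.14, 3.14].

## Interface

Orientations are given as a unit quaternion [x, y, z, w].
In Python, from workcell import manip gives the robot as it stands.
- The arm moves only by the shell command python3 -m pendant 'ROWS' [FORCE]. ROWS is JSON, a list of rows, each a list of 7 numbers: the shift along the tool's x, y, z in units of 50 mm (1.0 is 50 mm), then the turn, a rotation vector about the tool's x, y, z in units of 8 degrees (1.0 is 8 degrees), then the opening, from -1 (shut) to 1 (fully open), so that 0 is half open. In form: [[dx, dy, dz, ax, ay, az, jaw], ...]. A call has exactly 10 rows; each row is the pose to reach, as a shift and turn from the pose commanded when the call began, along the tool's axes at that moment; what a row does not reach only later rows make up. A row lasts 1/8 s, in which the tool goes at most 62.5 mm and 10.7 degrees, less where a joint would pass 70% of its speed; a pose out of reach is approached as far as the arm can. A call with a gripper value outside its range is refused whole. The fingers move at their own pace and stop on an object; FORCE is the grip in N (left out, the last holds). Time passes only in rows, so rows that repeat a pose let the fingers close, or fill a call up. It gives the time, the measured TCP pose, the force, the opening and the grip force at its end, in the units of the state.
- manip.get_obs(): the state, without advancing time (a new reading comes with each control period).
- manip.camera(name): name is "side" or "top"; returns (picture, depth): 400x640x3 uint8, red, green, blue; 400x640 float32, m along the optical axis (not along the pixel's ray), 0 where there is no reading.
- manip.get_calibration(name): a dict with "fx", "fy", "cx", "cy" (pixels), "xyz" and "orientation" of the camera in the world. Camera axes: x right, y up, looking along -z (the intrinsics and any distortion apply to the point x, -y, -z); pixel columns grow to the right and rows downward; lengths in m; the calibration is good to about 2 mm. A picture is of the moment at which its call begins. get_calibration takes no time and is no camera call.
- manip.hand_in(): hands the job in; it is judged then, once.
Trained networks look in the newest picture that a camera, given by its name, has taken for a name from the list of things; names that differ only in an ending like _2 or _b are one class to them, and where a whole thing is asked for, a point or a joint stands for the part that bears it (a point fixed in the world has none). Each returns a list of dicts, best first, with "p" (0 to 1); they miss things now and then, are a little off and sometimes report something else, mostly with a low value. They report only what shows in the picture. A call takes as long as a camera call. They do not tell look-alikes from the thing itself.
- manip.find_in(thing, camera): "box" ([left, top, right, bottom] in pixels, round what is visible of it).
- manip.trace(thing, camera): "pixels" (400x640 bool, what is visible of it) and "box" ([left, top, right, bottom] in pixels, round what is visible of it).
- manip.tip_of(thing, camera): "pixel" ([column, row] in pixels: a listed point, or the origin of a listed thing).
The state is a dict: "clock": time; "joint_pos": joint angles; "joint_velocities": joint speeds; "tau": joint torques, N m; "position": TCP position; "ee_rot": TCP orientation; "ft_force": force on the tool from outside, world axes, zero at the start; "torque": the same for the moment, N m; "grip_width": opening from 0.0 (shut) to 1.0 (fully open); "grasp_force": force on a finger pad.
Only numpy, scipy, OpenCV 4.12 (cv2) and the standard library are available. Lean on these libraries where they do the work, as an engineer would, in place of code of your own. Each camera call takes 0.05 s, during which the arm holds its last target. There are 200 camera calls.

## Task

Pick up the socket carrier by its leaning black grip, hook it onto the open end of the tool rail and slide it along under the guard bar until its hook is centred below the marker tab. Keep it upright all the way so that no socket would fall out, leave it hanging freely and still from the rail, and do not disturb the wrench, the spray can or the cup.

Things in the scene. Friction and masses are not known exactly. Their poses are not given: they have to be found in the camera images.
- carrier: Loose socket carrier, about 0.5 kg: grey open tray 80 (x) by 100 (y) by 35 mm high, six steel sockets fixed in it (to 51 mm); a steel strap (26 wide in y, 6 thick) rises at x = -18 mm to a hook above the tray's centre, lip on the +x side, 181 mm high in all; a black grip leans out towards -x. Origin: centre of the underside, on the bench; z up. Let go, it swings a little for 1 to 3 s.
- hook_seat (a point): Centre of the hook, 165 mm above the carrier's origin; lies on the rail's axis when the hook is seated. The channel runs along y, open below and at both ends, 26 mm long, 30 mm wide (x -15 to 15), roof an inverted V peaking 9 mm above this point; hook's outer top 16 mm above, lip's end 25 mm below. Axes as the carrier.
- grip (a point): Centre of the black grip, x -50, z +90 mm from the carrier's origin. 28 mm wide in y (pinch there), 20 thick, 46 long; leans 28 degrees from vertical, upper end to -x. Fingers along the lean, tips 19 mm past this centre, clear the tray; a vertical gripper hits strap and guard bar. Axes as the carrier, not the lean.
- rail: Fixed tool rail: post (30 mm square, 280 high, foot 120 by 90) at y = -205 mm holds a level round rail, 16 mm diameter, along y to its open end at y = +200, axis at x = 0, 220 mm up. A 12 mm guard bar, axis 36 mm above the rail's, covers it up to y = +80. Under it the hook has 14 mm to spare but cannot be put on. Origin: on the bench below the rail, y = 0; -x is the robot's side.
- rail_open_end (a point): Centre of the rail's open end: y +200, z +220 mm from the rail's origin. The last 120 mm of rail is uncovered: hook on there, from above or over the end. Axes as rail.
- mark: Marker tab fixed on the guard bar: aluminium saddle 26 by 16 by 10 mm with an upright plate 24 mm (x) by 4 mm (y), 64 mm high in all. Origin: centre of its underside, 42 mm above the rail's axis; the hook's centre belongs right below it, at the same place along the rail. Axes as rail.
- wrench: Bystander: steel wrench 190 mm long lying on the bench on the robot's side of the rail, about 10 mm thick. Origin: its underside, x along it.
- spray_can: Bystander: standing can 62 mm in diameter, 150 mm high, near the rail post. Origin: centre of its underside.
- cup: Bystander: white paper cup with black lid, 86 mm across, 115 mm high, beyond the rail. Origin: centre of its underside.
Things that resemble listed ones, but are neither listed nor needed, are in the scene too. Several things have the shape of the carrier; the one meant has the colours described above.

How it is judged:
By the outcome, as a careful person would: the job done as asked, in the order asked, and still so for the second after the job is handed in, with the robot touching nothing.
It also fails if it takes over 46 s, if anything falls off the work surface, if the arm or the gripper's body presses on something with over 40 N, if the wrist force passes 120 N, or if a joint passes its speed limit or range.

## Working session

There is one attempt and no reset: what is moved stays moved. The work goes in short steps, Python scripts to look and compute and a shell command to move; the robot and the scene stay as the last step left them, time stands still between calls to the robot, and variables do not carry over. Pictures are saved under pics/ and viewed, at most 10 in all, crops included, and the job is handed in when it is done.

```bash
mkdir -p pics; ls
cat > h.py <<'E'
import numpy as np, cv2
from scipy.spatial.transform import Rotation as R
from workcell import manip
def cal(c):
    k=manip.get_calibration(c); return k
def pt(c,u,v,d):
    k=cal(c); p=np.array([(u-k['cx'])/k['fx']*d,-(v-k['cy'])/k['fy']*d,-d])
    return R.from_quat(k['orientation']).apply(p)+k['xyz']
def ray(c,u,v):
    o=np.array(cal(c)['xyz']); d=pt(c,u,v,1.)-o; return o,d/np.linalg.norm(d)
def proj(c,P):
    k=cal(c); p=R.from_quat(k['orientation']).inv().apply(np.array(P)-k['xyz'])
    return np.array([k['cx']+k['fx']*p[0]/-p[2],k['cy']+k['fy']*-p[1]/-p[2]])
def tri(r1,r2):
    (a,d),(b,e)=r1,r2
    s=np.linalg.lstsq(np.c_[d,-e],b-a,rcond=None)[0]
    p,q=a+s[0]*d,b+s[1]*e
    return (p+q)/2,np.linalg.norm(p-q)
def save(c,n):
    im,d=manip.camera(c); cv2.imwrite(f'pics/{n}.png',im[:,:,::-1]); np.save(f'{c}_d.npy',d); np.save(f'{c}_i.npy',im); return im,d
E
python3 - <<'E'
from h import *
for c in('side','top'):
    save(c,c+'0'); print(c,cal(c))
    for t in('carrier','hook_seat','grip','rail','rail_open_end','mark','wrench','spray_can','cup'):
        f=manip.find_in(t,c); p=manip.tip_of(t,c)
        print(t,[(np.round(x['box']).tolist(),round(x['p'],2)) for x in f][:4],[(np.round(x['pixel'],1).tolist(),round(x['p'],2)) for x in p][:4])
print(manip.get_obs())
E
```

```text
pics
side {'fx': 407.36961942203953, 'fy': 407.36961942203953, 'cx': 323.93546324482827, 'cy': 195.61266075929962, 'xyz': array([ 0.31524651, -0.63052424,  0.93435482]), 'orientation': array([ 0.34014162, -0.07318901, -0.19297252,  0.91744681])}
carrier [([206.0, 132.0, 245.0, 193.0], 0.79), ([270.0, 113.0, 311.0, 171.0], 0.57)] [([225.3, 176.9], 0.98), ([290.7, 157.7], 0.91), ([332.0, 140.9], 0.61), ([284.1, 150.4], 0.52)]
hook_seat [([207.0, 132.0, 245.0, 190.0], 0.96), ([270.0, 113.0, 308.0, 171.0], 0.82)] [([212.4, 136.7], 0.92), ([284.4, 119.8], 0.81)]
grip [([274.0, 117.0, 310.0, 170.0], 0.86), ([206.0, 130.0, 245.0, 193.0], 0.69)] [([284.6, 147.9], 0.76), ([225.7, 169.5], 0.62)]
rail [([366.0, 159.0, 396.0, 201.0], 0.61), ([325.0, 140.0, 403.0, 344.0], 0.6)] []
rail_open_end [([327.0, 140.0, 406.0, 341.0], 0.7)] [([329.9, 143.2], 0.77)]
mark [([344.0, 157.0, 360.0, 185.0], 0.56)] [([350.9, 181.3], 0.63)]
wrench [([269.0, 282.0, 344.0, 308.0], 0.96)] [([307.9, 288.7], 0.89)]
spray_can [([325.0, 328.0, 360.0, 383.0], 0.89)] [([342.2, 365.1], 0.76), ([352.4, 181.9], 0.19)]
cup [(
[... 1296 characters left out ...]
  0.3321929 , -0.06472252,  1.46009636,  0.02159837,
        1.34987924, -0.08848471]), 'joint_velocities': array([-7.64014450e-04, -2.43495286e-03,  1.48138643e-05, -1.24618547e-03,
        6.03611796e-04, -1.02478739e-03, -8.88323370e-04]), 'tau': array([-1.17361160e-04, -6.25220060e+01,  4.90534888e-02, -3.91827464e+01,
        1.64737331e-02,  1.85596815e-03, -5.26098930e-06]), 'position': array([0.25470112, 0.57077748, 0.24534376]), 'ee_rot': array([ 2.08328622e-01,  9.78058885e-01,  6.06340034e-05, -2.66900240e-06]), 'ft_force': array([-0.55691516, -0.15220563, -0.16584949]), 'torque': array([-0.04125793,  0.03511937, -0.02050651]), 'grasp_force': 0.0, 'grip_width': 0.9988354321955809}
```

Run:
```python
import cv2,numpy as np
s=cv2.imread('pics/side0.png');t=cv2.imread('pics/top0.png')
cv2.imwrite('pics/c1.png',np.vstack([cv2.resize(s[100:320,180:420],(654,600))]))
cv2.imwrite('pics/c2.png',cv2.resize(t[90:300,170:470],(800,560),interpolation=cv2.INTER_CUBIC))
```

```text
(no output)
```

View pics/c1.png

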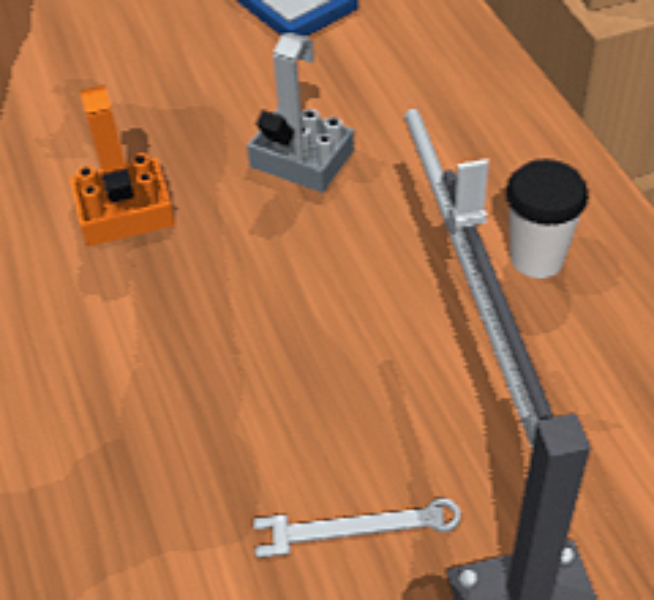

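View pics/c2.png

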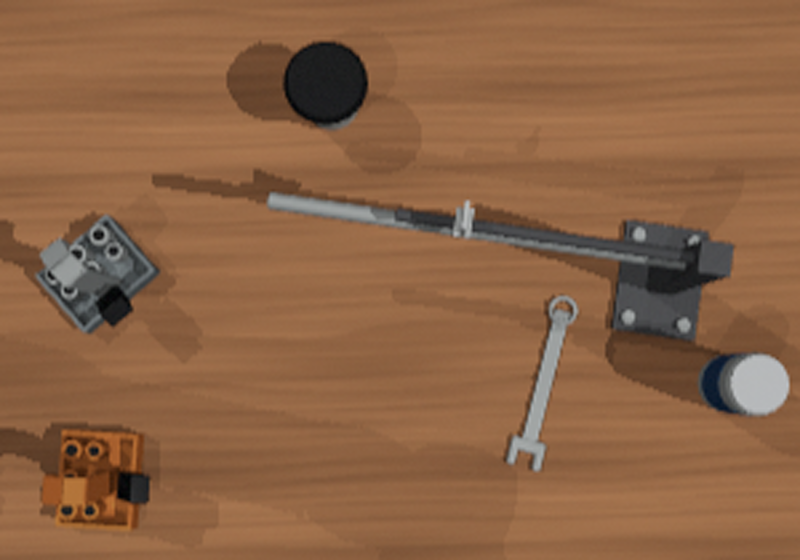

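The things that could be taken for the carrier are the grey one, top (206,191) / side (290,157), and the orange one, top (211,270) / side (225,177). I choose the grey one with black grip. The crops confirm this: its grip is at top (212,204) and its hook at (194,188). The rail's open end is at top (272,165) and the mark at (343,172).

Run:
```python
from h import *
V,U=np.mgrid[0:400,0:640]
C={}
for c in('side','top'):
    d=np.load(c+'_d.npy'); k=cal(c); p=np.stack([(U-k['cx'])/k['fx']*d,-(V-k['cy'])/k['fy']*d,-d],-1)
    C[c]=R.from_quat(k['orientation']).apply(p.reshape(-1,3)).reshape(400,640,3)+k['xyz']; C[c][d==0]=np.nan
    b=C[c]; print(c,'bench z',np.nanmedian(b[300:330,250:300,2] if c=='top' else b[220:260,200:260,2]))
def at(c,u,v): return C[c][int(round(v)),int(round(u))]
# rail two-view
S,T=(lambda u,v:ray('side',u,v)),(lambda u,v:ray('top',u,v))
print('openend',tri(S(329.9,143.2),T(268.5,163.3)))
print('mark',tri(S(350.9,181.3),T(342.2,172.4)))
print('hook',tri(S(284.4,119.8),T(190.9,188.3)))
print('grip',tri(S(284.6,147.9),T(213,206.1)))
print('carrier',tri(S(290.7,157.7),T(206.6,191.5)))
# clouds
from scipy.optimize import least_squares
P={}
for c in C:
    q=C[c].reshape(-1,3); col=np.load(c+'_i.npy').reshape(-1,3); P[c]=(q,col)
    ce=tri(S(290.7,157.7),T(206.6,191.5))[0]
    m=(np.hypot(*(q[:,:2]-ce[:2]).T)<.085)&(q[:,2]>.012)&(q[:,2]<.2); a=q[m]; cc=col[m]
    tray=a[a[:,2]<.04]; r=cv2.minAreaRect(tray[:,:2].astype(np.float32)*1000); print(c,'tray',r)
    g=a[(a[:,2]>.055)&(cc.max(1)<50)]; print(' grip',len(g),g.mean(0) if len(g) else '', g.min(0),g.max(0))
    h=a[a[:,2]>.165]; print(' hook',len(h),h.mean(0),h[:,2].max(), cv2.minAreaRect(h[:,:2].astype(np.float32)*1000))
    o=tri(S(329.9,143.2),T(268.5,163.3))[0]; mk=tri(S(350.9,181.3),T(342.2,172.4))[0]
    dd=(o-mk)[:2];dd/=np.linalg.norm(dd); rel=q[:,:2]-o[:2]; s=rel@dd; n=rel@np.array([dd[1],-dd[0]])
    m=(abs(n)<.03)&(s>-.11)&(s<.02)&(q[:,2]>.19)&(q[:,2]<.26); x=q[m]
    l=cv2.fitLine(x[:,:2].astype(np.float32),cv2.DIST_HUBER,0,.01,.01).ravel(); print(' rail',len(x),l,'zmax',np.percentile(x[:,2],[50,95]), 'end', x[np.argmax(s[m])])
    m=(abs(n)<.03)&(s>-.42)&(s<-.13)&(q[:,2]>.245)&(q[:,2]<.275); x=q[m]
    print(' guard',len(x),cv2.fitLine(x[:,:2].astype(np.float32),cv2.DIST_HUBER,0,.01,.01).ravel(),np.percentile(x[:,2],95))
    m=(abs(n)<.03)&(s>-.3)&(s<.0)&(q[:,2]>.285)&(q[:,2]<.35); x=q[m]; print(' tab',len(x),x.mean(0),x.min(0),x.max(0))
```

```text
side bench z 0.0008264100117664763
top bench z 0.00018339291144342518
openend (array([0.65972319, 0.10003307, 0.20901073]), np.float64(0.004275050654594585))
mark (array([ 0.62798335, -0.08190156,  0.25474827]), np.float64(0.0024861825133731283))
hook (array([0.60596285, 0.30999129, 0.14998033]), np.float64(0.006628726408876405))
grip (array([0.5725132 , 0.26330643, 0.08581584]), np.float64(0.016137776526729472))
carrier (array([ 0.61183329,  0.30415082, -0.00598767]), np.float64(0.002007012062619666))
side tray ((606.3887329101562, 297.2660217285156), (85.6539306640625, 103.10413360595703), 40.86213302612305)
 grip 104 [0.56861282 0.25810207 0.09667589] [0.55062211 0.24391935 0.05548138] [0.64388732 0.3080056  0.11528512]
 hook 102 [0.60184895 0.29260158 0.17462207] 0.1835790339190937 ((605.6790161132812, 297.5389099121094), (45.307498931884766, 28.019067764282227), 42.60027313232422)
 rail 176 [0.1806141  0.98355407 0.6449089  0.04304145] zmax [0.22715786 0.23021853] end [0.65000823 0.09621233 0.22300108]
 guard 578 [ 0.17737764  0.98414284  0.6062559  -0.18486017] 0.27230789774934083
 tab 168 [ 0.62450164 -0.08602014  0.30818371] [ 0.61303407 -0.09017871  0.28549813] [ 0.63649122 -0.08005459  0.32855156]
top tray ((609.6595458984375, 298.30419921875), (82.47796630859375, 100.49835205078125), 39.67352294921875)
 grip 124 [0.57045055 0.26406892 0.1036625 ] [0.55046161 0.24753102 0.05606933] [0.64533846 0.31075253 0.11994286]
 hook 170 [0.60797802 0.29693718 0.17472389] 0.18331093559246026 ((608.6882934570312, 297.9912109375), (41.792579650878906, 26.35723114013672), 41.475589752197266)
 rail 269 [0.17047805 0.98536146 0.6480549  0.04327036] zmax [0.22595823 0.23073142] end [0.65782617 0.09399063 0.22437324]
 guard 606 [ 0.17554681  0.9844711   0.6122576  -0.16464539] 0.2718936846399367
 tab 26 [ 0.62521086 -0.08393634  0.32133162] [ 0.61441761 -0.08648946  0.28868157] [ 0.63765913 -0.081448    0.32930193]
```

```bash
cat >> h.py <<'E'
def Rt(yaw,tilt=28):  # tool y = +carrier y, tool z along the grip's lean
    t=np.radians(tilt); z=np.array([np.sin(t),0,-np.cos(t)]); y=np.array([0,1,0.]); 
    return R.from_euler('z',yaw,degrees=True)*R.from_matrix(np.c_[np.cross(y,z),y,z])
def grip_tcp(hook,yaw,back=0): # TCP when hook_seat is at `hook`, carrier upright
    Ry=R.from_euler('z',yaw,degrees=True); g=np.array(hook)+Ry.apply([-.05,0,-.075])
    return g+(.005-back)*Rt(yaw).apply([0,0,1])
def rows(p,r,p0=None,r0=None):
    o=manip.get_obs(); p0=o['position'] if p0 is None else p0; r0=R.from_quat(o['ee_rot']) if r0 is None else r0
    print(np.round(r0.inv().apply(np.array(p)-p0)/.05,2).tolist(),np.round((r0.inv()*r).as_rotvec(degrees=True)/8,2).tolist())
E
python3 - <<'E'
from h import *
p=grip_tcp([.6085,.298,.165],40.5,.12); print(p)
rows(p+[0,0,.09],Rt(40.5))
rows(p,Rt(40.5),p+[0,0,.09],Rt(40.5))
E
```

```text
[0.52942597 0.2304644  0.19153897]
[-7.79, -3.98, -0.72] [-1.97, -3.12, -7.9]
[0.85, -0.0, 1.59] [0.0, 0.0, 0.0]
```

```bash
python3 -m pendant '[[-0.8,-0.4,-0.1,-0.2,-0.3,-0.8,1],[-1.6,-0.8,-0.15,-0.4,-0.6,-1.6,1],[-2.4,-1.2,-0.2,-0.6,-0.9,-2.4,1],[-3.3,-1.7,-0.3,-0.8,-1.3,-3.3,1],[-4.2,-2.1,-0.4,-1.1,-1.7,-4.2,1],[-5.1,-2.6,-0.5,-1.3,-2.1,-5.2,1],[-6,-3.1,-0.55,-1.5,-2.4,-6.1,1],[-6.9,-3.5,-0.65,-1.75,-2.8,-7,1],[-7.8,-3.98,-0.72,-1.97,-3.12,-7.9,1],[-7.8,-3.98,-0.72,-1.97,-3.12,-7.9,1]]' 40
python3 - <<'E'
from h import *
rows(grip_tcp([.6085,.298,.165],40.5,.12),Rt(40.5)); rows(grip_tcp([.6085,.298,.165],40.5,.0),Rt(40.5))
E
```

```text
clock: 3.15
position: [0.5314, 0.2267, 0.2818]
ee_rot: [-0.335, 0.911, 0.083, 0.228]
ft_force: [-1.0, 0.4, -0.5]
grip_width: 1.0
grasp_force: 0.0
[0.83, 0.08, 1.6] [-0.01, 0.01, -0.02]
[0.84, 0.09, 4.0] [-0.01, 0.01, -0.02]
```

Good. Down to the pre-grasp, then along the lean.

```bash
python3 -m pendant '[[0.4,0.04,0.8,0,0,0,1],[0.84,0.09,1.6,0,0,0,1],[0.84,0.09,1.6,0,0,0,1],[0.84,0.09,2,0,0,0,1],[0.84,0.09,2.4,0,0,0,1],[0.84,0.09,2.7,0,0,0,1],[0.84,0.09,2.9,0,0,0,1],[0.84,0.09,3.0,0,0,0,1],[0.84,0.09,3.0,0,0,0,1],[0.84,0.09,3.0,0,0,0,1]]'
python3 - <<'E'
from h import *
rows(grip_tcp([.6085,.298,.165],40.5,.0),Rt(40.5))
s,_=save('side','s1');t,_=save('top','t1')
a=cv2.resize(s[70:230,210:370],(400,400),interpolation=2);b=cv2.resize(t[140:260,150:270],(400,400),interpolation=2)
cv2.imwrite('pics/c3.png',np.hstack([a,b])[:,:,::-1])
E
```

```text
clock: 4.4
position: [0.5524, 0.2551, 0.1297]
ee_rot: [-0.336, 0.91, 0.084, 0.227]
ft_force: [-0.2, 0.4, 0.2]
grip_width: 1.0
grasp_force: 0.0
[0.01, -0.08, 0.99] [-0.0, 0.01, -0.0]
```

View pics/c3.png

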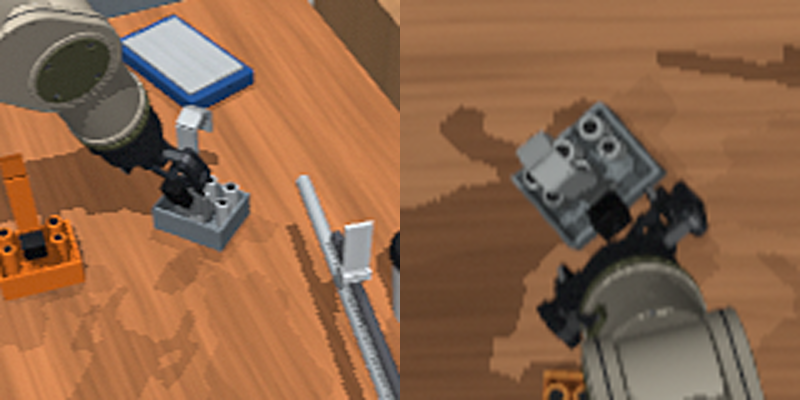

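The left panel shows the jaws straddling the black grip. In the right panel the grip is at about (608,215), between the fingers. A small -y trim is due.

```bash
python3 -m pendant '[[0,-0.05,0.2,0,0,0,1],[0,-0.1,0.5,0,0,0,1],[0,-0.1,0.8,0,0,0,1],[0,-0.1,1.0,0,0,0,1],[0,-0.1,1.0,0,0,0,1],[0,-0.1,1.0,0,0,0,0],[0,-0.1,1.0,0,0,0,-1],[0,-0.1,1.0,0,0,0,-1],[0,-0.1,1.0,0,0,0,-1],[0,-0.1,1.0,0,0,0,-1]]' 80
python3 - <<'E'
from h import *
o=manip.get_obs();print(o['position']-grip_tcp([.6085,.298,.165],40.5),o['grip_width'],o['grasp_force'],o['ft_force'])
E
```

```text
clock: 5.75
position: [0.5734, 0.2667, 0.0856]
ee_rot: [-0.336, 0.91, 0.084, 0.227]
ft_force: [-3.6, -1.9, 6.0]
grip_width: 0.314
grasp_force: 79.7
[ 1.11134474e-03 -3.72423709e-04 -3.02141410e-05] 0.31379531466688626 79.73412036895752 [-3.60882654 -1.92255252  6.01912006]
```

Run:
```python
from h import *
o=manip.get_obs(); r0=R.from_quat(o['ee_rot']);print('up',r0.inv().apply([0,0,1]))
rows(o['position']+[0,0,.12],r0)
dv=o['position']-grip_tcp([.6085,.298,.165],40.5)
W1=grip_tcp([.668,.156,.285],-10.1); print(W1)
rw=R.from_euler('z',-50.6,degrees=True)*r0
rows(W1,rw,o['position']+[0,0,.12],r0)
```

```text
up [-4.70189134e-01  2.56734570e-04 -8.82565642e-01]
[-1.13, 0.0, -2.12] [0.0, 0.0, 0.0]
[0.62108582 0.16435669 0.20558526]
[0.53, -2.18, -0.28] [2.97, -0.0, 5.58]
```

```bash
python3 -m pendant '[[-0.05,0,-0.1,0,0,0,-1],[-0.16,0,-0.3,0,0,0,-1],[-0.32,0,-0.6,0,0,0,-1],[-0.48,0,-0.9,0,0,0,-1],[-0.64,0,-1.2,0,0,0,-1],[-0.8,0,-1.5,0,0,0,-1],[-0.96,0,-1.8,0,0,0,-1],[-1.07,0,-2.0,0,0,0,-1],[-1.13,0,-2.12,0,0,0,-1],[-1.13,0,-2.12,0,0,0,-1]]'
python3 -m pendant '[[0.02,-0.1,-0.01,0.15,0,0.28,-1],[0.08,-0.33,-0.04,0.45,0,0.84,-1],[0.14,-0.6,-0.08,0.83,0,1.56,-1],[0.21,-0.87,-0.11,1.19,0,2.23,-1],[0.29,-1.2,-0.15,1.63,0,3.07,-1],[0.37,-1.53,-0.2,2.08,0,3.91,-1],[0.45,-1.85,-0.24,2.52,0,4.74,-1],[0.5,-2.07,-0.27,2.82,0,5.3,-1],[0.53,-2.18,-0.28,2.97,0,5.58,-1],[0.53,-2.18,-0.28,2.97,0,5.58,-1]]'
python3 - <<'E'
from h import *
s,sd=save('side','s2');t,td=save('top','t2')
a=cv2.resize(s[70:230,230:390],(400,400),interpolation=2);b=cv2.resize(t[110:230,230:350],(400,400),interpolation=2)
cv2.imwrite('pics/c4.png',np.hstack([a,b])[:,:,::-1])
o=manip.get_obs(); r0=R.from_quat(o['ee_rot'])
print('tool axes',np.round(r0.as_matrix(),3)); print(np.round(Rt(-10.1).as_matrix(),3))
print('est hook',o['position']-grip_tcp([0,0,0],-10.1), o['grasp_force'],o['ft_force'])
H=o['position']-grip_tcp([0,0,0],-10.1)
V,U=np.mgrid[0:400,0:640]
for c,d in(('side',sd),('top',td)):
    k=cal(c); q=np.stack([(U-k['cx'])/k['fx']*d,-(V-k['cy'])/k['fy']*d,-d],-1).reshape(-1,3)
    q=R.from_quat(k['orientation']).apply(q)+k['xyz']; m=(np.hypot(*(q[:,:2]-H[:2]).T)<.045)&(q[:,2]>H[2]+.004)&(q[:,2]<H[2]+.03)
    h=q[m]; print(c,len(h),h.mean(0),np.percentile(h[:,2],95),cv2.minAreaRect(h[:,:2].astype(np.float32)*1000))
    L=R.from_euler('z',10.1,degrees=True).apply(q-[.648,.043,0])
    m=(abs(L[:,0])<.02)&(L[:,1]>-.06)&(L[:,1]<.06)&(abs(q[:,2]-.22)<.014); x=L[m]
    print(' rail local x (median, range), end',np.median(x[:,0]),np.percentile(x[:,0],[3,97]),x[:,1].max(),np.percentile(x[:,2],97), cv2.fitLine(x[:,:2].astype(np.float32),2,0,.01,.01).ravel())
E
```

```text
clock: 7.0
position: [0.5734, 0.2667, 0.2054]
ee_rot: [-0.336, 0.91, 0.084, 0.227]
ft_force: [-0.4, 0.2, -4.5]
grip_width: 0.32
grasp_force: 78.9
clock: 8.25
position: [0.6211, 0.1644, 0.2042]
ee_rot: [0.085, 0.967, -0.022, 0.241]
ft_force: [0.3, 0.4, -4.0]
grip_width: 0.322
grasp_force: 79.1
tool axes [[-0.87   0.174  0.462]
 [ 0.153  0.985 -0.082]
 [-0.469 -0.    -0.883]]
[[-0.869  0.175  0.462]
 [ 0.155  0.985 -0.082]
 [-0.469  0.    -0.883]]
est hook [0.66797333 0.15617783 0.28393443] 79.08954620361328 [ 0.07782415 -0.09980969 -4.99591674]
side 116 [0.66490262 0.15407896 0.2943198 ] 0.2998408702970035 ((665.3930053710938, 155.81784057617188), (29.12065315246582, 40.53562927246094), 82.07855987548828)
 rail local x (median, range), end -0.0035858623605874947 [-0.00880085  0.00505216] 0.05377091452998058 0.23044693867712554 [ 0.00540762  0.9999854  -0.00307559 -0.00431247]
top 181 [0.66804981 0.15629721 0.29414277] 0.300016204870313 ((668.4202270507812, 156.520751953125), (26.46790885925293, 41.17682647705078), 78.182861328125)
 rail local x (median, range), end -4.250220916825477e-05 [-0.0067207   0.00778581] 0.05175931618447331 0.23177021761952002 [ 8.5572908e-03 -9.9996340e-01  1.1295921e-04 -3.6762254e-03]
```

View pics/c4.png

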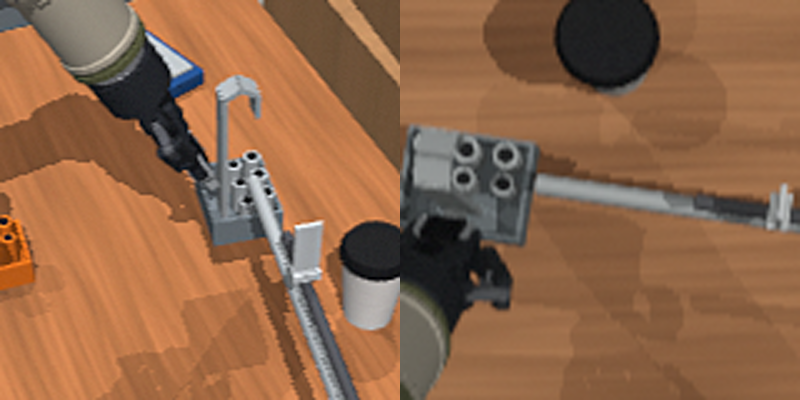

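The carrier is upright and aligned. Its hook is at top crop (432,150), about 60 mm past the rail's end at (537,185). Next I move over the bare rail and then lower it.

Run:
```python
from h import *
o=manip.get_obs(); r0=R.from_quat(o['ee_rot']); W=grip_tcp([.648,.043,.284],-10.1)
rows(W,Rt(-10.1)); rows(W-[0,0,.058],Rt(-10.1)); print(r0.inv().apply([0,0,-.058])/.05)
```

```text
[-0.0, -2.3, -0.0] [0.0, -0.0, 0.01]
[0.54, -2.3, 1.02] [0.0, -0.0, 0.01]
[5.44095979e-01 3.89448364e-04 1.02448007e+00]
```

```bash
python3 -m pendant '[[0,-0.1,0,0,0,0,-1],[0,-0.35,0,0,0,0,-1],[0,-0.65,0,0,0,0,-1],[0,-1,0,0,0,0,-1],[0,-1.35,0,0,0,0,-1],[0,-1.7,0,0,0,0,-1],[0,-2,0,0,0,0,-1],[0,-2.2,0,0,0,0,-1],[0,-2.3,0,0,0,0,-1],[0,-2.3,0,0,0,0,-1]]'
python3 -m pendant '[[0.04,0,0.08,0,0,0,-1],[0.11,0,0.21,0,0,0,-1],[0.19,0,0.36,0,0,0,-1],[0.27,0,0.51,0,0,0,-1],[0.35,0,0.66,0,0,0,-1],[0.42,0,0.8,0,0,0,-1],[0.47,0,0.89,0,0,0,-1],[0.5,0,0.94,0,0,0,-1],[0.52,0,0.98,0,0,0,-1],[0.52,0,0.98,0,0,0,-1]]'
python3 - <<'E'
from h import *
s,sd=save('side','s3');t,td=save('top','t3')
a=cv2.resize(s[90:250,250:410],(400,400),interpolation=2);b=cv2.resize(t[110:230,250:370],(400,400),interpolation=2)
cv2.imwrite('pics/c5.png',np.hstack([a,b])[:,:,::-1])
o=manip.get_obs(); print('est hook',o['position']-grip_tcp([0,0,0],-10.1),o['ft_force'])
E
```

```text
clock: 9.6
position: [0.6013, 0.0511, 0.2051]
ee_rot: [0.085, 0.967, -0.021, 0.241]
ft_force: [-0.8, 0.6, -4.6]
grip_width: 0.317
grasp_force: 79.3
clock: 10.85
position: [0.6013, 0.0511, 0.1496]
ee_rot: [0.085, 0.967, -0.021, 0.241]
ft_force: [-0.1, -0.3, -4.4]
grip_width: 0.319
grasp_force: 79.3
est hook [0.64836645 0.04275212 0.22923391] [ 0.18715846  0.53820707 -4.20756819]
```

View pics/c5.png

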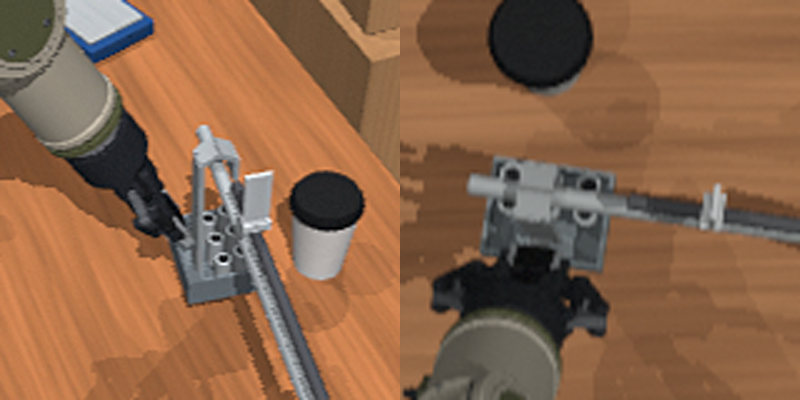

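The hook straddles the rail at top crop (537,190), about 9 mm above its seat. I'll lower it until I feel contact.

```bash
python3 -m pendant '[[0.02,0,0.035,0,0,0,-1],[0.038,0,0.07,0,0,0,-1],[0.05,0,0.09,0,0,0,-1],[0.056,0,0.106,0,0,0,-1],[0.056,0,0.106,0,0,0,-1],[0.061,0,0.115,0,0,0,-1],[0.066,0,0.124,0,0,0,-1],[0.066,0,0.124,0,0,0,-1],[0.066,0,0.124,0,0,0,-1],[0.066,0,0.124,0,0,0,-1]]'
python3 - <<'E'
from h import *
o=manip.get_obs(); print('est hook',o['position']-grip_tcp([0,0,0],-10.1),o['ft_force'],o['torque'])
T=grip_tcp([.6253,-.0845,.2225],-10.1); rows(T,Rt(-10.1))
E
```

```text
clock: 12.2
position: [0.6013, 0.0511, 0.1426]
ee_rot: [0.085, 0.967, -0.021, 0.241]
ft_force: [0.5, 0.6, -3.9]
grip_width: 0.319
grasp_force: 79.3
est hook [0.6482519  0.04273177 0.22201649] [ 0.51268089  0.58013365 -3.89248313] [ 0.17402295  1.10726091 -0.03198098]
[0.0, -2.59, -0.01] [0.0, 0.0, 0.0]
```

```bash
python3 -m pendant '[[0,-0.08,0,0,0,0,-1],[0,-0.25,0,0,0,0,-1],[0,-0.5,0,0,0,0,-1],[0,-0.8,0,0,0,0,-1],[0,-1.1,0,0,0,0,-1],[0,-1.4,0,0,0,0,-1],[0,-1.7,0,0,0,0,-1],[0,-2,0,0,0,0,-1],[0,-2.2,0,0,0,0,-1],[0,-2.3,0,0,0,0,-1]]'
python3 -m pendant '[[0,-0.1,0,0,0,0,-1],[0,-0.2,0,0,0,0,-1],[0,-0.27,0,0,0,0,-1],[0,-0.29,0,0,0,0,-1],[0,-0.29,0,0,0,0,-1],[0,-0.29,0,0,0,0,-1],[0,-0.29,0,0,0,0,-1],[0,-0.29,0,0,0,0,-1],[0,-0.29,0,0,0,0,-1],[0,-0.29,0,0,0,0,-1]]'
python3 - <<'E'
from h import *
s,sd=save('side','s4');t,td=save('top','t4')
a=cv2.resize(s[110:270,270:430],(400,400),interpolation=2);b=cv2.resize(t[130:230,290:390],(400,400),interpolation=2)
cv2.imwrite('pics/c6.png',np.hstack([a,b])[:,:,::-1])
o=manip.get_obs(); H=o['position']-grip_tcp([0,0,0],-10.1);print('est hook',H,o['ft_force'])
V,U=np.mgrid[0:400,0:640]
for c,d in(('side',sd),('top',td)):
    k=cal(c); q=np.stack([(U-k['cx'])/k['fx']*d,-(V-k['cy'])/k['fy']*d,-d],-1).reshape(-1,3)
    q=R.from_quat(k['orientation']).apply(q)+k['xyz']; L=R.from_euler('z',10.1,degrees=True).apply(q-[H[0],H[1],0])
    for n,m in(('tab',(abs(L[:,0])<.016)&(abs(L[:,1])<.03)&(L[:,2]>.285)&(L[:,2]<.34)),
      ('strap',(L[:,0]<-.012)&(L[:,0]>-.028)&(abs(L[:,1])<.022)&(L[:,2]>.15)&(L[:,2]<.235)),
      ('tray',(abs(L[:,0])<.05)&(abs(L[:,1])<.07)&(L[:,2]>.055)&(L[:,2]<.095)),
      ('hook',(abs(L[:,0])<.02)&(abs(L[:,1])<.03)&(L[:,2]>.229)&(L[:,2]<.243))):
        x=L[m]
        if len(x): print(c,n,len(x),x.mean(0).round(4),np.percentile(x,2,0).round(4),np.percentile(x,98,0).round(4))
E
```

```text
clock: 13.45
position: [0.581, -0.0631, 0.1426]
ee_rot: [0.086, 0.966, -0.021, 0.241]
ft_force: [-0.6, 0.5, -4.5]
grip_width: 0.314
grasp_force: 79.3
clock: 14.7
position: [0.5787, -0.0764, 0.1426]
ee_rot: [0.085, 0.967, -0.021, 0.241]
ft_force: [0.2, 0.4, -4.1]
grip_width: 0.321
grasp_force: 79.3
est hook [ 0.62556855 -0.08473989  0.22199472] [-0.1967644  -0.52590475 -4.20537931]
side tab 166 [-0.0008 -0.0016  0.3085] [-0.0124 -0.0038  0.2857] [0.0113 0.0012 0.3282]
side strap 165 [-0.0198 -0.004   0.2002] [-0.0228 -0.0145  0.1539] [-0.0135  0.0117  0.2327]
side tray 686 [-0.0093 -0.0207  0.0774] [-0.0416 -0.0511  0.0587] [0.0297 0.0474 0.0941]
side hook 99 [-0.007  -0.0034  0.2334] [-0.0179 -0.0251  0.2293] [0.0159 0.013  0.2394]
top tab 26 [-0.0005  0.0007  0.3212] [-0.0111 -0.0015  0.2899] [0.012  0.0026 0.3295]
top strap 68 [-0.0181  0.0008  0.2108] [-0.0208 -0.0117  0.1585] [-0.0124  0.0129  0.2328]
top tray 466 [-0.0064  0.0012  0.0703] [-0.0396 -0.0482  0.0564] [0.0395 0.0493 0.094 ]
top hook 50 [-0.0082  0.0018  0.2319] [-0.0173 -0.0122  0.2291] [0.0116 0.0287 0.2364]
```

View pics/c6.png

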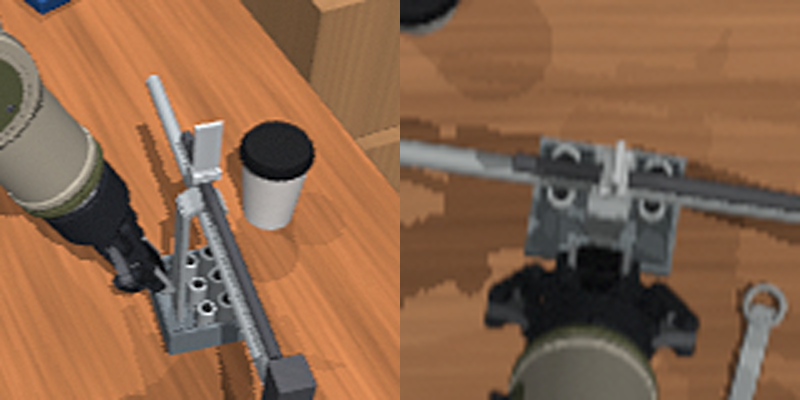

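Strap and tab line up within 0.2 mm along the rail in both views. Now I seat the hook.

```bash
python3 -m pendant '[[0.005,0,0.01,0,0,0,-1],[0.01,0,0.018,0,0,0,-1],[0.014,0,0.027,0,0,0,-1],[0.014,0,0.027,0,0,0,-1],[0.014,0,0.027,0,0,0,-1],[0.014,0,0.027,0,0,0,-1],[0.014,0,0.027,0,0,0,-1],[0.014,0,0.027,0,0,0,-1],[0.014,0,0.027,0,0,0,-1],[0.014,0,0.027,0,0,0,-1]]'
```

```text
clock: 16.05
position: [0.5787, -0.0764, 0.1411]
ee_rot: [0.085, 0.967, -0.021, 0.241]
ft_force: [0.4, -0.6, -3.7]
grip_width: 0.316
grasp_force: 79.3
```

```bash
python3 -m pendant '[[0.005,0,0.01,0,0,0,-1],[0.01,0,0.018,0,0,0,-1],[0.014,0,0.027,0,0,0,-1],[0.014,0,0.027,0,0,0,-1],[0.014,0,0.027,0,0,0,-1],[0.014,0,0.027,0,0,0,-1],[0.014,0,0.027,0,0,0,-1],[0.014,0,0.027,0,0,0,-1],[0.014,0,0.027,0,0,0,-1],[0.014,0,0.027,0,0,0,-1]]'
```

```text
clock: 17.3
position: [0.5795, -0.0764, 0.1404]
ee_rot: [0.085, 0.966, -0.021, 0.242]
ft_force: [1.5, -0.8, 5.5]
grip_width: 0.317
grasp_force: 79.9
```

```bash
python3 -m pendant '[[-0.003,0,-0.006,0,0,0,-1],[-0.006,0,-0.011,0,0,0,-1],[-0.006,0,-0.011,0,0,0,-1],[-0.006,0,-0.011,0,0,0,-0.36],[-0.006,0,-0.011,0,0,0,-0.32],[-0.006,0,-0.011,0,0,0,-0.28],[-0.006,0,-0.011,0,0,0,-0.2],[-0.006,0,-0.011,0,0,0,-0.05],[-0.006,0,-0.011,0,0,0,0.2],[-0.006,0,-0.011,0,0,0,0.4]]' 20
python3 -m pendant '[[0,0,-0.03,0,0,0,0.4],[0,0,-0.1,0,0,0,0.4],[0,0,-0.25,0,0,0,0.4],[0,0,-0.5,0,0,0,0.4],[0,0,-0.8,0,0,0,0.4],[0,0,-1.2,0,0,0,0.4],[0,0,-1.7,0,0,0,0.4],[0,0,-2.2,0,0,0,0.4],[0,0,-2.7,0,0,0,0.4],[0,0,-3,0,0,0,0.4]]'
python3 -m pendant '[[0,0,0,0,0,0,0.4],[0,0,0,0,0,0,0.4],[0,0,0,0,0,0,0.4],[0,0,0,0,0,0,0.4],[0,0,0,0,0,0,0.4],[0,0,0,0,0,0,0.4],[0,0,0,0,0,0,0.4],[0,0,0,0,0,0,0.4],[0,0,0,0,0,0,0.4],[0,0,0,0,0,0,0.4]]'
cat > look.py <<'E'
from h import *
import sys
n=sys.argv[1]
s,sd=save('side','s'+n);t,td=save('top','t'+n)
a=cv2.resize(s[110:270,270:430],(400,400),interpolation=2);b=cv2.resize(t[130:230,290:390],(400,400),interpolation=2)
cv2.imwrite(f'pics/c{n}.png',np.hstack([a,b])[:,:,::-1])
H=[.62557,-.08474]
V,U=np.mgrid[0:400,0:640]
for c,d in(('side',sd),('top',td)):
    k=cal(c); q=np.stack([(U-k['cx'])/k['fx']*d,-(V-k['cy'])/k['fy']*d,-d],-1).reshape(-1,3)
    q=R.from_quat(k['orientation']).apply(q)+k['xyz']; L=R.from_euler('z',10.1,degrees=True).apply(q-[H[0],H[1],0])
    for nm,m in(('tab',(abs(L[:,0])<.016)&(abs(L[:,1])<.03)&(L[:,2]>.285)&(L[:,2]<.34)),
      ('strap',(L[:,0]<-.008)&(L[:,0]>-.03)&(abs(L[:,1])<.022)&(L[:,2]>.17)&(L[:,2]<.235)),
      ('tray',(abs(L[:,0])<.06)&(abs(L[:,1])<.07)&(L[:,2]>.05)&(L[:,2]<.092))):
        x=L[m]
        if len(x): print(c,nm,len(x),x.mean(0).round(4),np.percentile(x,2,0).round(4),np.percentile(x,98,0).round(4))
print(np.abs(sd).mean(),manip.get_obs()['clock'])
E
python3 look.py 7
```

```text
clock: 18.55
position: [0.5787, -0.0764, 0.1402]
ee_rot: [0.085, 0.967, -0.021, 0.241]
ft_force: [-1.2, -0.6, -0.0]
grip_width: 0.701
grasp_force: 0.0
clock: 19.8
position: [0.509, -0.0643, 0.2744]
ee_rot: [0.086, 0.966, -0.021, 0.242]
ft_force: [0.1, -0.7, 0.3]
grip_width: 0.702
grasp_force: 0.0
clock: 21.05
position: [0.5093, -0.0641, 0.2726]
ee_rot: [0.085, 0.967, -0.021, 0.241]
ft_force: [0.3, -0.6, -0.2]
grip_width: 0.702
grasp_force: 0.0
side tab 167 [-0.001  -0.0016  0.3082] [-0.0129 -0.0039  0.2861] [0.0112 0.0018 0.3278]
side strap 152 [-0.0172 -0.0034  0.2104] [-0.0217 -0.0138  0.1713] [-0.0089  0.0131  0.2325]
side tray 633 [-0.0051 -0.0182  0.074 ] [-0.0355 -0.0509  0.0565] [0.0293 0.0473 0.0915]
top tab 25 [0.     0.0007 0.3219] [-0.0108 -0.0015  0.2944] [0.0121 0.0025 0.3297]
top strap 65 [-0.015   0.0012  0.2215] [-0.02   -0.0117  0.1777] [-0.0086  0.0134  0.2329]
top tray 485 [-0.002   0.0012  0.0675] [-0.0335 -0.0479  0.0521] [0.045  0.0494 0.0914]
1.3524107 21.15
```

View pics/c7.png

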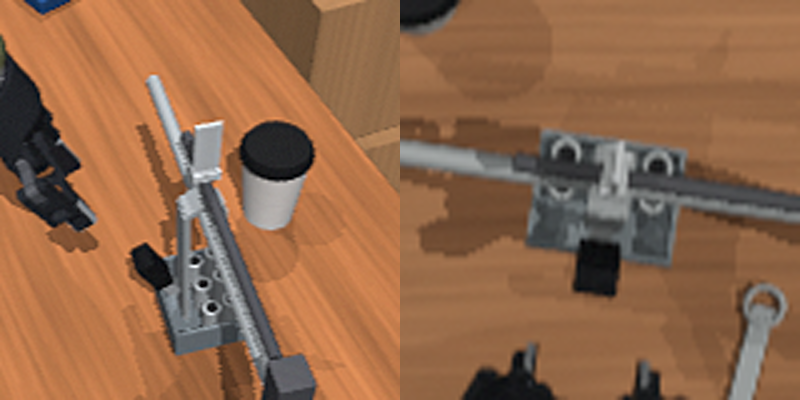

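It hangs freely. The hook is at top crop (610,190), right below the tab, and the gripper is clear. I'll let the swing die out and check again.

```bash
python3 -m pendant '[[0,0,0,0,0,0,0.4],[0,0,0,0,0,0,0.4],[0,0,0,0,0,0,0.4],[0,0,0,0,0,0,0.4],[0,0,0,0,0,0,0.4],[0,0,0,0,0,0,0.4],[0,0,0,0,0,0,0.4],[0,0,0,0,0,0,0.4],[0,0,0,0,0,0,0.4],[0,0,0,0,0,0,0.4]]'
python3 -m pendant '[[0,0,0,0,0,0,0.4],[0,0,0,0,0,0,0.4],[0,0,0,0,0,0,0.4],[0,0,0,0,0,0,0.4],[0,0,0,0,0,0,0.4],[0,0,0,0,0,0,0.4],[0,0,0,0,0,0,0.4],[0,0,0,0,0,0,0.4],[0,0,0,0,0,0,0.4],[0,0,0,0,0,0,0.4]]'
python3 look.py 8
python3 -m pendant '[[0,0,0,0,0,0,0.4],[0,0,0,0,0,0,0.4],[0,0,0,0,0,0,0.4],[0,0,0,0,0,0,0.4],[0,0,0,0,0,0,0.4],[0,0,0,0,0,0,0.4],[0,0,0,0,0,0,0.4],[0,0,0,0,0,0,0.4],[0,0,0,0,0,0,0.4],[0,0,0,0,0,0,0.4]]'
python3 look.py 9
```

```text
clock: 22.4
position: [0.5093, -0.0641, 0.2726]
ee_rot: [0.085, 0.967, -0.021, 0.241]
ft_force: [-0.3, -0.5, -0.1]
grip_width: 0.703
grasp_force: 0.0
clock: 23.65
position: [0.5093, -0.0641, 0.2726]
ee_rot: [0.085, 0.967, -0.021, 0.241]
ft_force: [0.3, -0.5, -0.0]
grip_width: 0.698
grasp_force: 0.0
side tab 166 [-0.0009 -0.0015  0.3086] [-0.0125 -0.0035  0.2865] [0.0112 0.0012 0.328 ]
side strap 150 [-0.0172 -0.0036  0.2102] [-0.0216 -0.0143  0.1733] [-0.0085  0.0127  0.2325]
side tray 638 [-0.0054 -0.0189  0.0741] [-0.0355 -0.0514  0.0569] [0.0294 0.0476 0.0915]
top tab 25 [0.     0.0007 0.3219] [-0.0107 -0.0014  0.297 ] [0.0122 0.0026 0.3285]
top strap 64 [-0.0149  0.0012  0.2207] [-0.02   -0.0118  0.1778] [-0.0086  0.0134  0.2309]
top tray 485 [-0.0024  0.0007  0.0674] [-0.0336 -0.0479  0.0528] [0.0445 0.0493 0.0915]
1.3527098 23.75
clock: 25.0
position: [0.5093, -0.0641, 0.2726]
ee_rot: [0.085, 0.967, -0.021, 0.241]
ft_force: [-0.8, 1.0, 0.0]
grip_width: 0.699
grasp_force: 0.0
side tab 166 [-0.001  -0.0015  0.3086] [-0.0124 -0.0034  0.2859] [0.0111 0.002  0.3274]
side strap 153 [-0.0172 -0.0036  0.2107] [-0.0219 -0.0142  0.1732] [-0.0085  0.0121  0.2332]
side tray 629 [-0.0056 -0.0185  0.0737] [-0.0355 -0.0509  0.0561] [0.0296 0.0473 0.0913]
top tab 26 [-0.0005  0.0007  0.321 ] [-0.0109 -0.0014  0.2885] [0.012  0.0026 0.3292]
top strap 66 [-0.0149  0.0005  0.2206] [-0.0196 -0.0117  0.1777] [-0.0085  0.0133  0.2319]
top tray 480 [-0.0025  0.0018  0.0675] [-0.0337 -0.0476  0.0533] [0.0445 0.049  0.0914]
1.352386 25.1
```

Still and centred.

```bash
python3 -c "
from workcell import manip
print(manip.hand_in())"
```

```text
the job is handed in; nothing more can be done
None
```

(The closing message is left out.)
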